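# Span-calibrate the hanging kitchen scale with the recessed button

### The job

Calibrate the hanging scale: hang the larger of the two brass weights by its eye on the scale's hook and let go, so that it hangs there freely and still. Then take the steel skewer from the wooden block, reach its tip through the small round port in the top of the indicator box and press the recessed button fully down, keeping it down for at least two seconds. Finish like that, the skewer still in the gripper and the button held down with the weight hanging, and leave everything else where it is.

Things in the scene. Friction and masses are not known exactly. Their poses are not given: they have to be found in the camera images.
- scale: Hanging scale, fixed to the worktop (z = 0): aluminium base plate 150 mm (x) by 240 mm (y), 14 mm high. Origin: centre of its underside; -x is its front (roughly to the robot), +y its left. At x +46, y -66 mm a column carries a grey load head (48 x 46 x 44 mm, top at 162 mm) with the hook. On the left stands the grey indicator box, 136 x 104 mm, y +14 to +118 mm.
- load_arm: The hook: a level steel rod 8 mm thick that leaves the load head's front along the scale's -x, 140 mm above the worktop, straight for 50 mm; its last 10 mm turn up, to 13 mm above the rod's axis. Origin: on the rod's axis where it leaves the head; axes as the scale's. Sprung: sinks about 2 mm under the larger weight.
- hook_mid (a point): point on the axis of the hook's rod, 28 mm in front of the load head; axes as the scale's. An eye may hang up to 22 mm either side of it along the rod.
- large_weight: The heavier calibration weight, 0.5 kg, standing on the board: brass cylinder 49 mm across, 34 mm high, with a flat upright steel lug on top, 34 mm wide (along y), 8 mm thick (along x), its rounded top at 103 mm. A 22 mm hole (the eye) runs through it along x, centre 54 mm above the underside; 38 mm of plain lug above the hole to grip. Origin: centre of the underside, z up.
- large_weight_eye (a point): centre of the eye in the lug of the larger weight; axes as the weight's (x through the hole, z up)
- tool_block: dark wooden tool block, fixed on the board: 56 mm (x) by 150 mm (y), 80 mm high, with two 17 mm holes, 74 mm deep, at y +42 and -42 mm; skewer and muddler stand in them, either way round. Origin: centre of its underside. The board that covers the hob has its top at z = 26 mm; weights and block stand on it.
- skewer: Blunt steel skewer, 0.06 to 0.11 kg, upright in the block, point down. Origin: underside of its collar (22 mm across, 4 mm high), which rests on the block's top; z up along the handle. Straight round black handle 18 mm across from 6 to 66 mm, top at 73 mm. Below: ferrule 15 mm thick, 12 mm long, then a 5 mm rod to the tip at -70 mm. Comes free when lifted 75 mm.
- skewer_tip (a point): tip of the skewer, 70 mm below its origin; axes as the skewer's
- port (a point): centre of the mouth of the calibration port: a round 12 mm hole with a thin steel bezel in the flat 4 mm thick top of the indicator box's rear half, 66 mm above the worktop; axes as the scale's, z up. The white button lies straight below, its top 14 mm under the mouth.
- cal_button (a joint): travel of the recessed calibration button, m: 0 released, 0.006 fully down on its stop (20 mm under the mouth of the port). Sprung: starts to move at about 1.5 N, takes about 5 N fully down, returns when let go.
- small_weight: the lighter weight: the same pattern, brass body 33 mm across and 28 mm high, lug 26 mm wide with a 15 mm hole, 92 mm tall in all. Not the one to hang; stays where it stands.
- muddler: light wooden muddler, the other tool in the block: shaft below the collar 15 mm thick, too thick for the port; collar 22 mm across, wooden handle reaching 54 mm above the block, widening to 23 mm near its top. Origin: underside of the collar. Stays in the block.
- milk_jug: white-grey milk jug, 88 mm high, at the back right of the board; a bystander, stays where it is
- salt_shaker: glass salt shaker, 44 mm across, 90 mm high, on the board; a bystander, stays where it is
- garlic: garlic bulb, 56 mm, on the board; a bystander, stays where it is
- mug: wide white cup, 58 mm high, at the left of the board; a bystander, stays where it is
- teaspoon: steel teaspoon, 130 mm, lying at the left of the board; a bystander, stays where it is
- cup_a: small white cup, 52 mm high, on the worktop behind the scale on the right; a bystander, stays where it is
- lemon: lemon, 71 mm, on the worktop behind the scale; a bystander, stays where it is

How it is judged:
On the way, in this order (a step that is already met when the one before it is completed fails the run):
1. the larger weight hangs by its eye on the hook, released and still (x of large_weight_eye in the frame of hook_mid between -0.023 and 0.023 m and y of large_weight_eye in the frame of hook_mid between -0.01 and 0.01 m and z of large_weight_eye in the frame of hook_mid between -0.012 and -0.002 m and contact force between large_weight and load_arm above 3.5 N and contact force between large_weight and the arm below 0.1 N and contact force between large_weight and the fingers below 0.1 N and linear speed of large_weight below 0.03 m/s), for 0.3 s.
2. with the weight hanging, the skewer in the gripper holds the recessed button down through the port for two seconds (all of step 1 and value of joint cal_button above 0.0045 m and z of skewer_tip in the frame of port below -0.016 m and horizontal distance between skewer_tip and port below 0.007 m and contact force between skewer and the fingers above 1 N), for 2 s.
At the end, for the whole second after the job is handed in: The larger weight hangs on the hook's straight part by its eye, untouched and still. The gripped skewer's tip is over 16 mm down the port, within 7 mm of its axis, and holds the button down by over 4.5 of its 6 mm, at rest. Everything else is within 30 mm of its place (all of step 2 and linear speed of skewer below 0.02 m/s); the arm keeps its last pose, push and grip.
It fails at once if something else on the worktop or the board is moved out of its place (more than 30 mm) (distance of any of small_weight, muddler, milk_jug, salt_shaker, garlic, mug, teaspoon, cup_a, lemon from where it was at the start of the episode above 0.03 m).
It also fails if it takes over 72 s, if anything falls off the work surface, if the arm or the gripper's body presses on something with over 40 N, if the wrist force passes 120 N, or if a joint passes its speed limit or range.

### The arm

A 6-joint arm with a two-finger parallel gripper is mounted at the origin on a cart in front of the work surface, level with it; the furniture and walls round the work are solid. World frame = base frame: x ahead of the robot, y to its left, z up, the work surface at z = 0. Lengths are in m, angles in rad, forces in N, time in s.
With the tool pointing down it reaches from about 0.3 to 0.875 m from the base axis. Payload 6.4 kg.
Tool frame: the origin (TCP) lies at the very end of the fingers, on their centre line; the grasp point (between the pads) lies 19 mm behind it (robot.hold_point_z is the distance from the TCP to the grasp point, in m); z points along the fingers, y is the line along which they close (so a half turn about z gives the same grasp; the last joint's range is limited). The gripper opens to 88 mm and grips with 3 to 60 N. Pads are 18 mm wide; open, the fingers measure 123 mm over their backs; the gripper's body (75 mm by 187 mm) begins 45 mm behind the grasp point.
Start: joints at [-1.415, 0.181, 1.607, -0, 1.354, -0.206], TCP at [0.204, -0.538, 0.239] pointing down, gripper open.
Joint ranges: [-2.99, 2.99], [-0.89, 2.07], [0.3, 2.58], [-1.14, 4.28], [0, 2.63], [-3.12, 3.12]. Speed limits (rad/s): [2.57, 2.57, 3.01, 3.14, 3.14, 3.14].

### API

Orientations are given as a 3x3 rotation matrix whose columns are the frame's x, y, z axes.
In Python, from workcell import robot gives the robot as it stands. The module is installed in compiled form; this text tells all that it offers.
- The arm moves only by the tool carry_out, never from a script. Its argument "moves" is a list of rows, each an object with "xyz": the shift along the world's x, y, z in m, a list of three; "delta_rot": the turn, a rotation vector about the world's x, y, z in degrees, a list of three. In form: [{"xyz": [x, y, z], "delta_rot": [rx, ry, rz]}, ...]. A call has 1 to 12 rows; each row shifts and turns the commanded pose from where the row before left it; what a row does not reach is not made up. A row lasts 1/12 s, in which the tool goes at most 41.7 mm and 7.16 degrees, less where a joint would pass 70% of its speed; a pose out of reach is approached as far as the arm can. A call with a gripper value outside its range is refused whole. "fingers" is the closure, from 0 (fully open) to 1 (shut), set as the call begins (left out, the last holds). The fingers move at their own pace and stop on an object; "force" is the grip in N (left out, the last holds). Time passes only in rows, so rows that do not move let the fingers close. It gives the time, the measured TCP pose, the force, the opening and the grip force at its end, in the units of the state.
- robot.read_state(): the state, without advancing time (a new reading comes with each control period).
- robot.snapshot(name): name is "side" or "top"; returns a dict with "pixels" (400x640x3 uint8, red, green, blue), "vfov" (degrees; the focal length in pixels is half the picture's height over the tangent of half this angle, whatever the lens; pixels are square), "cx", "cy" (the principal point, pixels), "R" (3x3) and "t" (3): a world point X has camera coordinates R X + t. Camera axes: x right, y down, z forward; pixel columns grow to the right and rows downward; lengths in m; the calibration is good to about 2 mm. A picture is of the moment at which its call begins. There is no depth.
- robot.hand_in(): hands the job in; it is judged then, once.
Trained networks look in a picture, given as the dict that the camera call returned (one of the last four; its "shot" number tells which), for a name from the list of things; names that differ only in an ending like _2 or _b are one class to them, and where a whole thing is asked for, a point or a joint stands for the part that bears it (a point fixed in the world has none). Each returns a list of dicts, best first, with "score" (0 to 1); they miss things now and then, are a little off and sometimes report something else, mostly with a low value. They report only what shows in the picture. A call takes as long as a camera call.
- robot.spot_in(name, picture): "xyz" ([x, y, z] in m, in world coordinates, good to about 4 mm: the middle of the surface that is visible of it).
- robot.spot_point(name, picture): "xyz" ([x, y, z] in m, in world coordinates, good to about 4 mm: a listed point, or the origin of a listed thing).
The state is a dict: "clock": time; "qpos": joint angles; "qd": joint speeds; "joint_efforts": joint torques, N m; "position": TCP position; "ee_rot": TCP orientation; "force": force on the tool from outside, world axes, zero at the start; "torque": the same for the moment, N m; "width": finger opening in m; "gripper_force": force on a finger pad.
Only numpy, scipy, OpenCV 4.12 (cv2) and the standard library are available. Lean on these libraries where they do the work, as an engineer would, in place of code of your own. Each camera call takes 0.05 s, during which the arm holds its last target. There are 200 camera calls.

## Working session

There is one attempt and no reset: what is moved stays moved. The work goes in short steps, Python scripts to look and compute and a tool call to move; the robot and the scene stay as the last step left them, time stands still between calls to the robot, and variables do not carry over. Pictures are saved under pics/ and viewed, at most 10 in all, crops included, and the job is handed in when it is done.

Besides the shell and the picture viewer there is one more tool, called after ">>>" in YAML: its name, and indented under it one key for each argument. carry_out: Moves the arm, as the interface text tells. Its arguments: {"type":"object","properties":{"moves":{"type":"array","items":{"type":"object","properties":{"xyz":{"type":"array","items":{"type":"number"}},"delta_rot":{"type":"array","items":{"type":"number"}}}}},"fingers":{"type":"number"},"force":{"type":"number"}},"required":["moves"]}

```bash
mkdir -p pics; cat > h.py <<'E'
import numpy as np, cv2
from workcell import robot
def save(p,n): cv2.imwrite('pics/'+n,p['pixels'][:,:,::-1])
def K(p):
    f=200/np.tan(np.radians(p['vfov']/2)); return f
def proj(p,X):
    c=p['R']@np.array(X)+p['t']; f=K(p); return np.array([p['cx']+f*c[0]/c[2],p['cy']+f*c[1]/c[2]])
def ray(p,uv):
    f=K(p); d=np.array([(uv[0]-p['cx'])/f,(uv[1]-p['cy'])/f,1.]); R=np.array(p['R']); return -R.T@np.array(p['t']), R.T@d
def atz(p,uv,z):
    o,d=ray(p,uv); return o+d*(z-o[2])/d[2]
E
python3 - <<'E'
from h import *
ps={n:robot.snapshot(n) for n in('top','side')}
for n,p in ps.items():
    save(p,n+'0.png'); print(n,p['vfov'],p['cx'],p['cy'],'cam',np.round(-np.array(p['R']).T@p['t'],3))
    for k in ['scale','load_arm','hook_mid','large_weight','large_weight_eye','tool_block','skewer','port','small_weight','muddler','salt_shaker','garlic','mug']:
        r=robot.spot_point(k,p)[:2]
        print(k,[(np.round(q['xyz'],3).tolist(),round(q['score'],2)) for q in r], [proj(p,q['xyz']).astype(int).tolist() for q in r[:1]])
E
```

```text
top 49.65602733181297 318.7099092682301 197.1278132894602 cam [0.502 0.127 1.281]
scale [([0.474, 0.17, 0.075], 0.56)] [[306, 249]]
load_arm [([0.564, -0.203, 0.138], 0.4)] [[446, 212]]
hook_mid [([0.536, -0.21, 0.14], 0.4)] [[449, 223]]
large_weight [([0.689, 0.314, 0.029], 0.59), ([0.469, 0.175, 0.024], 0.53)] [[256, 176]]
large_weight_eye [([0.472, 0.172, 0.077], 0.78)] [[305, 250]]
tool_block [([0.511, 0.364, 0.027], 0.66)] [[239, 237]]
skewer [([0.562, -0.204, 0.14], 0.63), ([0.531, 0.401, 0.109], 0.57)] [[446, 213]]
port [([0.53, -0.14, 0.003], 0.69), ([0.556, -0.074, 0.066], 0.56)] [[412, 227]]
small_weight [([0.586, 0.166, 0.027], 0.65), ([0.688, 0.313, 0.026], 0.58)] [[307, 210]]
muddler [([0.503, 0.316, 0.104], 0.56), ([0.7, -0.26, 0.0], 0.55)] [[251, 240]]
salt_shaker [([0.688, 0.312, 0.028], 0.61)] [[256, 176]]
garlic [([0.645, 0.354, 0.025], 0.7)] [[242, 191]]
mug [([0.55, 0.536, 0.026], 0.97), ([0.471, 0.171, 0.078], 0.27)] [[180, 225]]
side 48.91043854723933 324.39717179173505 199.5762071852676 cam [0.173 1.192 0.759]
scale [([0.529, -0.145, 0.001], 0.82)] [[380, 188]]
load_arm [([0.477, 0.173, 0.079], 0.68), ([0.562, -0.203, 0.14], 0.38)] [[366, 217]]
hook_mid [([0.539, -0.208, 0.141], 0.42)] [[384, 145]]
large_weight [([0.472, 0.176, 0.026], 0.71), ([0.754, 0.238, 0.025], 0.68)] [[367, 234]]
large_weight_eye [([0.476, 0.176, 0.08], 0.78), ([0.756, 0.237, 0.026], 0.69)] [[366, 218]]
tool_block [([0.516, 0.364, 0.027], 0.85)] [[329, 268]]
skewer [([0.529, 0.404, 0.102], 0.44)] [[317, 253]]
port [([0.556, -0.074, 0.063], 0.8), ([0.455, 0.517, 0.023], 0.65)] [[367, 180]]
small_weight [([0.583, 0.165, 0.025], 0.59)] [[333, 224]]
muddler [([0.505, 0.326, 0.108], 0.42)] [[338, 236]]
salt_shaker [([0.691, 0.317, 0.021], 0.92), ([0.735, -0.169, -0.002], 0.18)] [[278, 245]]
garlic [([0.648, 0.353, 0.024], 0.68), ([0.7, -0.265, 0.001], 0.49)] [[285, 255]]
mug [([0.55, 0.534, 0.024], 0.55)] [[287, 309]]
```

View pics/top0.png

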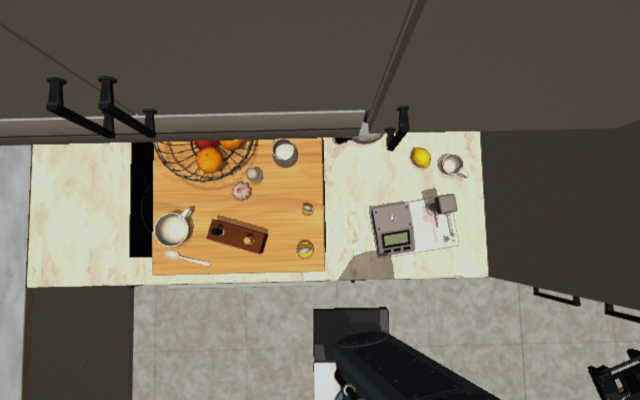

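View pics/side0.png

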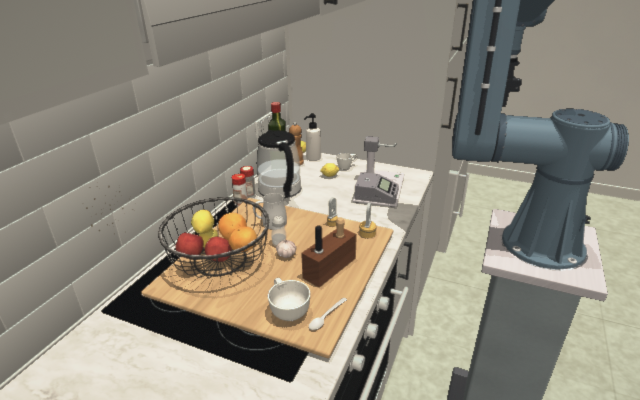

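```bash
python3 - <<'E'
from h import *
t=cv2.imread('pics/top0.png'); s=cv2.imread('pics/side0.png')
def c(im,u,v,w,h): return cv2.resize(im[v:v+h,u:u+w],(400,300),interpolation=cv2.INTER_CUBIC)
im=np.vstack([np.hstack([c(t,365,185,100,75),c(t,280,225,60,45)]),np.hstack([c(s,340,125,80,60+0),c(s,300,180,100,75)])])
cv2.imwrite('pics/c0.png',im)
E
```

```text
(no output)
```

View pics/c0.png

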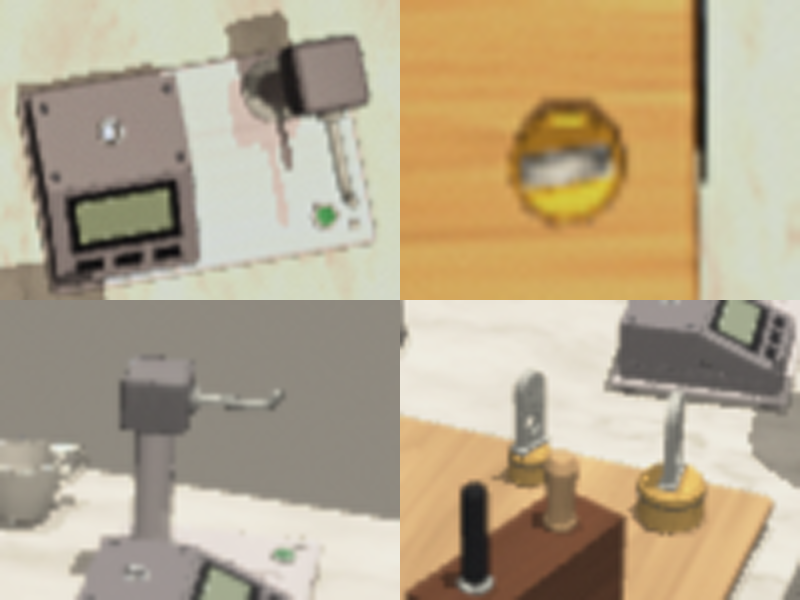

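```bash
python3 - <<'E'
from h import *
p=robot.snapshot('top'); s=robot.read_state(); R=np.array(s['ee_rot']); print(np.round(R,3).tolist(),s['width'],s['clock'],robot.hold_point_z)
im=p['pixels'].astype(int)
# rod ends, from crop
o=np.array([365,185])
for n,uv,z in [('rod head',(335,112),.14),('rod tip',(350,200),.149),('port',(110,130),.066),('base BL',(55,290),.0),('base BR',(372,240),.014),('box TL',(20,88),.066),('box TR',(165,68),.066)]:
    print(n,np.round(atz(p,np.array(uv)/4+o-.5+.125,z),4))
# weight disc: brass mask
hsv=cv2.cvtColor(p['pixels'],cv2.COLOR_RGB2HSV)
sub=im[235:262,293:322]
sat=hsv[235:262,293:322,1]
for r in hsv[237:262,295:318]: print(' '.join('%3d/%3d'%(x[1],x[2]) for x in r[::1]))
E
```

```text
[[0.935, 0.354, 0.0], [0.354, -0.935, 0.0], [0.0, -0.0, -1.0]] 0.08768022399392955 1.45 0.0187
rod head [ 0.5636 -0.2085  0.14  ]
rod tip [ 0.5056 -0.2126  0.149 ]
port [ 0.5586 -0.072   0.066 ]
base BL [ 0.4453 -0.038   0.    ]
base BR [ 0.4767 -0.2676  0.014 ]
box TL [ 0.5896 -0.0099  0.066 ]
box TR [ 0.6014 -0.1124  0.066 ]
147/212 148/212 147/213 148/212 147/212 147/213 146/213 147/212 147/213 147/213 150/212 149/214 148/213 152/212 150/212 150/211 150/212 149/210 153/210 150/209 151/209 153/207 152/208
149/212 152/211 150/212 148/213 149/211 148/213 150/213 149/212 150/211 150/213 150/213 149/212 147/213 149/210 148/212 147/211 149/211 146/210 146/209 147/208 147/208 147/207 147/207
149/211 149/211 149/212 151/210 150/213 150/212 151/197 151/189 151/191 152/190 151/189 150/190 148/189 148/190 145/207 142/212 141/212 141/212 138/212 140/212 138/212 138/212 138/213
144/212 146/211 145/213 142/214 145/211 149/193 155/153 157/133 163/128 162/129 160/123 158/129 160/132 160/140 151/179 147/207 143/212 142/213 141/213 142/212 143/211 141/211 141/211
143/212 144/213 145/213 144/212 149
[... 3128 characters left out ...]
/209 148/208 154/186 157/161 170/178 166/193 165/186 163/181 163/188 146/180 148/201 149/211 149/211 148/213 151/211 152/211 152/212 150/212 151/211
153/205 153/205 154/205 153/206 152/207 152/208 151/204 155/192 155/192 153/203 153/207 152/206 153/208 151/208 151/209 152/210 152/212 152/210 153/211 152/211 150/212 152/212 152/212
153/205 153/205 151/206 150/207 152/208 150/208 148/210 149/207 148/208 149/209 147/211 147/212 149/211 147/210 149/211 147/211 147/211 147/212 147/211 149/212 144/212 144/211 145/211
146/211 146/212 146/212 146/211 144/213 143/212 143/212 145/211 142/212 144/211 142/212 141/212 142/212 143/212 140/212 140/211 141/211 141/212 141/210 141/211 140/211 140/213 143/211
```

>>> carry_out:
  moves:
    - {"xyz": [0.0134,0.0356,0],"delta_rot": [0,0,-1.06]}
    - {"xyz": [0.0134,0.0356,0],"delta_rot": [0,0,-1.06]}
    - {"xyz": [0.0134,0.0356,0],"delta_rot": [0,0,-1.06]}
    - {"xyz": [0.0134,0.0356,0],"delta_rot": [0,0,-1.06]}
    - {"xyz": [0.0134,0.0356,0],"delta_rot": [0,0,-1.06]}
    - {"xyz": [0.0134,0.0356,0],"delta_rot": [0,0,-1.06]}
    - {"xyz": [0.0134,0.0356,0],"delta_rot": [0,0,-1.06]}
    - {"xyz": [0.0134,0.0356,0],"delta_rot": [0,0,-1.06]}
    - {"xyz": [0.0134,0.0356,0],"delta_rot": [0,0,-1.06]}
    - {"xyz": [0.0134,0.0356,0],"delta_rot": [0,0,-1.06]}
    - {"xyz": [0.0134,0.0356,0],"delta_rot": [0,0,-1.06]}
    - {"xyz": [0.0134,0.0356,0],"delta_rot": [0,0,-1.06]}
  fingers: 0
  force: 30

```text
clock: 2.45
position: [0.3646, -0.1089, 0.2391]
ee_rot: [[0.99, 0.138, 0.001], [0.138, -0.99, -0.001], [0.001, 0.001, -1.0]]
force: [1.2, -1.5, -0.5]
width: 0.088
gripper_force: 0.0
```

>>> carry_out:
  moves:
    - {"xyz": [0.0134,0.0356,0],"delta_rot": [0,0,0]}
    - {"xyz": [0.0134,0.0356,0],"delta_rot": [0,0,0]}
    - {"xyz": [0.0134,0.0356,0],"delta_rot": [0,0,0]}
    - {"xyz": [0.0134,0.0356,0],"delta_rot": [0,0,0]}
    - {"xyz": [0.0134,0.0356,0],"delta_rot": [0,0,0]}
    - {"xyz": [0.0134,0.0356,0],"delta_rot": [0,0,0]}
    - {"xyz": [0.0134,0.0356,0],"delta_rot": [0,0,0]}
    - {"xyz": [0.0134,0.0356,0],"delta_rot": [0,0,0]}
    - {"xyz": [0,0,0],"delta_rot": [0,0,0]}

```text
clock: 3.2
position: [0.4726, 0.1794, 0.2387]
ee_rot: [[0.99, 0.144, 0.001], [0.144, -0.99, 0.002], [0.001, -0.002, -1.0]]
force: [-0.7, -0.7, -0.1]
width: 0.088
gripper_force: 0.0
```

>>> carry_out:
  moves:
    - {"xyz": [0,0,-0.03],"delta_rot": [0,0,0]}
    - {"xyz": [0,0,-0.03],"delta_rot": [0,0,0]}
    - {"xyz": [0,0,-0.03],"delta_rot": [0,0,0]}
    - {"xyz": [0,0,-0.03],"delta_rot": [0,0,0]}
    - {"xyz": [0,0,-0.02],"delta_rot": [0,0,0]}
    - {"xyz": [0,0,-0.014],"delta_rot": [0,0,0]}
    - {"xyz": [0,0,0],"delta_rot": [0,0,0]}
    - {"xyz": [0,0,0],"delta_rot": [0,0,0]}

```text
clock: 3.87
position: [0.471, 0.1738, 0.0844]
ee_rot: [[0.99, 0.139, -0.002], [0.139, -0.99, -0.0], [-0.002, 0.0, -1.0]]
force: [0.9, 0.0, 0.1]
width: 0.0881
gripper_force: 0.0
```

```bash
python3 - <<'E'
from h import *
s=robot.read_state(); print(np.round(s['position'],4))
p=robot.snapshot('side'); save(p,'side1.png'); t=robot.snapshot('top')
c=cv2.resize(p['pixels'][170:260,310:430,::-1],(480,360),interpolation=cv2.INTER_CUBIC)
tc=cv2.resize(t['pixels'][180:260,370:470,::-1],(800,640)[:2],interpolation=cv2.INTER_CUBIC)
cv2.imwrite('pics/c1.png',c)
# scale edge fits from top (subpixel): plate front edge
g=cv2.cvtColor(t['pixels'],cv2.COLOR_RGB2GRAY).astype(float)
print('rows rod'); 
for v in range(208,240): print(v,g[v,436:462].astype(int).tolist())
E
```

```text
[0.471  0.1738 0.0844]
rows rod
208 [38, 29, 28, 40, 85, 120, 143, 147, 146, 144, 143, 143, 143, 141, 140, 141, 140, 138, 138, 135, 119, 167, 209, 215, 218, 216]
209 [39, 30, 29, 32, 70, 111, 139, 146, 146, 146, 145, 143, 142, 142, 141, 137, 136, 134, 133, 126, 119, 172, 211, 216, 217, 216]
210 [47, 32, 29, 29, 54, 103, 135, 146, 147, 146, 140, 139, 139, 135, 131, 127, 125, 122, 118, 111, 122, 185, 214, 218, 217, 216]
211 [74, 43, 27, 28, 52, 97, 126, 139, 138, 134, 128, 125, 119, 109, 102, 101, 115, 118, 131, 150, 170, 207, 216, 217, 216, 217]
212 [120, 76, 34, 31, 41, 81, 106, 115, 107, 100, 100, 104, 106, 111, 109, 137, 155, 164, 183, 208, 214, 217, 216, 216, 216, 216]
213 [133, 109, 70, 62, 84, 98, 110, 123, 88, 84, 104, 126, 141, 154, 151, 193, 203, 206, 211, 216, 216, 216, 216, 216, 216, 214]
214 [115, 138, 139, 143, 168, 174, 174, 183, 132, 124, 138, 153, 165, 173, 178, 198, 209, 199, 209, 216, 216, 217, 215, 215, 215, 214]
215 [153, 174, 192, 199, 215, 219, 219, 219, 190, 176, 143, 136, 156, 174, 209, 218, 216, 186, 205, 215, 217, 216, 215, 216, 216, 214]
216 [180, 199, 200, 
[... 2518 characters left out ...]
 202, 213, 216, 215, 216]
235 [210, 217, 218, 218, 218, 218, 218, 202, 199, 208, 209, 205, 211, 218, 185, 132, 145, 175, 182, 211, 213, 182, 206, 215, 216, 216]
236 [203, 215, 219, 218, 218, 219, 217, 162, 160, 172, 171, 163, 193, 215, 217, 191, 173, 180, 199, 217, 217, 185, 206, 215, 215, 216]
237 [203, 215, 218, 218, 219, 219, 216, 166, 155, 137, 125, 127, 171, 200, 217, 218, 204, 192, 211, 220, 217, 198, 210, 217, 216, 217]
238 [204, 216, 219, 218, 220, 218, 209, 190, 155, 132, 123, 120, 142, 172, 210, 221, 218, 216, 217, 220, 219, 203, 210, 217, 217, 217]
239 [203, 216, 218, 219, 219, 218, 201, 185, 158, 135, 125, 121, 139, 183, 214, 218, 200, 196, 202, 215, 218, 208, 201, 211, 217, 217]
```

View pics/c1.png

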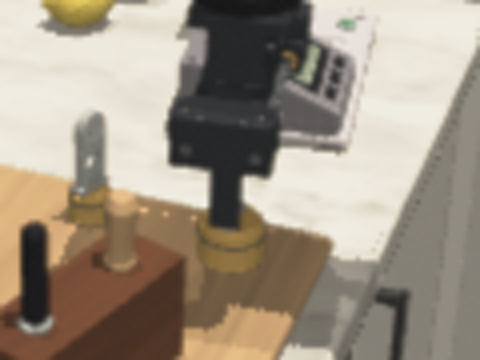

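>>> carry_out:
  moves:
    - {"xyz": [0,0,0],"delta_rot": [0,0,0]}
    - {"xyz": [0,0,0],"delta_rot": [0,0,0]}
    - {"xyz": [0,0,0],"delta_rot": [0,0,0]}
    - {"xyz": [0,0,0],"delta_rot": [0,0,0]}
    - {"xyz": [0,0,0],"delta_rot": [0,0,0]}
    - {"xyz": [0,0,0],"delta_rot": [0,0,0]}
    - {"xyz": [0,0,0],"delta_rot": [0,0,0]}
    - {"xyz": [0,0,0],"delta_rot": [0,0,0]}
  fingers: 1
  force: 40

```text
clock: 4.63
position: [0.4715, 0.1742, 0.0847]
ee_rot: [[0.99, 0.139, -0.0], [0.139, -0.99, 0.0], [-0.0, -0.0, -1.0]]
force: [0.3, -0.6, -0.5]
width: 0.0369
gripper_force: 0.0
```

```bash
python3 - <<'E'
from h import *
s=robot.read_state(); print(np.round(s['position'],4),s['width'],s['gripper_force'],np.round(s['ee_rot'],3).tolist())
t=robot.snapshot('top')
A=atz(t,(448.5,219),.14);B=atz(t,(450.5,229),.14);print(A,B,np.degrees(np.arctan2(-(B-A)[1],-(B-A)[0])))
for u,v in [(449,213),(451.7,235.5)]: print(atz(t,(u,v),.14),atz(t,(u,v),.149))
# brass disc centre from the first picture
im=cv2.imread('pics/top0.png');hsv=cv2.cvtColor(im,cv2.COLOR_BGR2HSV)
sub=hsv[235:262,292:320]; m=((sub[...,1]<110)&(sub[...,2]>80)).astype(np.uint8)
ys,xs=np.nonzero(m); print('lug px',xs.mean()+292,ys.mean()+235,len(xs), cv2.minAreaRect(np.c_[xs,ys].astype(np.float32)))
X=[*s['position'][:2],.129];print('proj lug top at TCP xy',proj(t,X), 'lug mid', proj(t,[X[0],X[1],.10]))
E
```

```text
[0.4715 0.1742 0.0847] 0.03688040479148945 0.0 [[0.99, 0.139, -0.0], [0.139, -0.99, 0.0], [-0.0, -0.0, -1.0]]
[ 0.54679484 -0.20794863  0.14      ] [ 0.52043082 -0.211833    0.14      ] 8.381444901613559
[ 0.56256665 -0.21008169  0.14      ] [ 0.5620882  -0.20742216  0.149     ]
[ 0.50336382 -0.21408674  0.14      ] [ 0.5033524  -0.21139562  0.149     ]
lug px 304.484375 249.546875 64 ((12.41891860961914, 14.513513565063477), (4.767570495605469, 13.1519193649292), 80.53767395019531)
proj lug top at TCP xy [304.14849222 250.98292777] lug mid [304.58079103 250.68878366]
```

>>> carry_out:
  moves:
    - {"xyz": [0,0,0],"delta_rot": [0,0,0]}
    - {"xyz": [0,0,0],"delta_rot": [0,0,0]}
    - {"xyz": [0,0,0],"delta_rot": [0,0,0]}
    - {"xyz": [0,0,0.005],"delta_rot": [0,0,0]}
    - {"xyz": [0,0,0.01],"delta_rot": [0,0,0]}
    - {"xyz": [0,0,0.015],"delta_rot": [0,0,0]}
    - {"xyz": [0,0,0.02],"delta_rot": [0,0,0]}
    - {"xyz": [0,0,0.02],"delta_rot": [0,0,0]}
    - {"xyz": [0,0,0.015],"delta_rot": [0,0,0]}
    - {"xyz": [0,0,0],"delta_rot": [0,0,0]}
    - {"xyz": [0,0,0],"delta_rot": [0,0,0]}

```text
clock: 5.6
position: [0.4719, 0.1742, 0.1705]
ee_rot: [[0.99, 0.139, 0.002], [0.139, -0.99, 0.0], [0.002, 0.0, -1.0]]
force: [0.9, -0.7, -5.2]
width: 0.0332
gripper_force: 40.0
```

>>> carry_out:
  moves:
    - {"xyz": [0,-0.015,0],"delta_rot": [0,0,0]}
    - {"xyz": [-0.001,-0.03,0],"delta_rot": [0,0,0]}
    - {"xyz": [-0.001,-0.04,0],"delta_rot": [0,0,0]}
    - {"xyz": [-0.001,-0.04,0],"delta_rot": [0,0,0]}
    - {"xyz": [-0.001,-0.04,0],"delta_rot": [0,0,0]}
    - {"xyz": [-0.001,-0.04,0],"delta_rot": [0,0,0]}
    - {"xyz": [-0.001,-0.04,0],"delta_rot": [0,0,0]}
    - {"xyz": [-0.001,-0.04,0],"delta_rot": [0,0,0]}
    - {"xyz": [-0.001,-0.04,0],"delta_rot": [0,0,0]}
    - {"xyz": [0,-0.034,0],"delta_rot": [0,0,0]}
    - {"xyz": [0,-0.02,0],"delta_rot": [0,0,0]}
    - {"xyz": [0,-0.015,0],"delta_rot": [0,0,0]}

```text
clock: 6.6
position: [0.4623, -0.2217, 0.1681]
ee_rot: [[0.991, 0.137, -0.002], [0.137, -0.991, 0.001], [-0.002, -0.002, -1.0]]
force: [-0.4, 1.0, -5.9]
width: 0.0336
gripper_force: 40.0
```

>>> carry_out:
  moves:
    - {"xyz": [0,0,-0.01],"delta_rot": [0,0,0]}
    - {"xyz": [0,0,-0.0115],"delta_rot": [0,0,0]}
    - {"xyz": [0,0,0],"delta_rot": [0,0,0]}
    - {"xyz": [0,0,0],"delta_rot": [0,0,0]}
    - {"xyz": [0,0,0],"delta_rot": [0,0,0]}

```text
clock: 7.02
position: [0.4634, -0.2183, 0.1477]
ee_rot: [[0.99, 0.141, -0.001], [0.141, -0.99, 0.001], [-0.001, -0.001, -1.0]]
force: [0.9, -0.5, -5.1]
width: 0.0333
gripper_force: 40.0
```

```bash
python3 - <<'E'
from h import *
s=robot.read_state(); print(np.round(s['position'],4),np.round(s['force'],2),s['width'])
p=robot.snapshot('side'); t=robot.snapshot('top')
for k in ['large_weight_eye','hook_mid','load_arm','large_weight']:
  for q in (p,t): print(k,[(np.round(r['xyz'],4).tolist(),round(r['score'],2)) for r in robot.spot_point(k,q)[:2]])
c=np.vstack([cv2.resize(p['pixels'][120:195,350:450,::-1],(720,540)[:1]*1+(300,),interpolation=cv2.INTER_CUBIC) if 0 else cv2.resize(p['pixels'][120:180,350:450,::-1],(500,300),interpolation=cv2.INTER_CUBIC),cv2.resize(t['pixels'][200:260,390:490,::-1],(500,300),interpolation=cv2.INTER_CUBIC)])
cv2.imwrite('pics/c2.png',c)
E
```

```text
[ 0.4634 -0.2183  0.1477] [ 0.86 -0.49 -5.06] 0.03332015771300495
large_weight_eye [([0.4698, -0.2187, 0.1411], 0.43), ([0.5302, -0.143, -0.0006], 0.22)]
large_weight_eye [([0.5308, 0.4011, 0.1073], 0.68)]
hook_mid [([0.536, -0.2114, 0.1404], 0.41)]
hook_mid [([0.5354, -0.2101, 0.1418], 0.64)]
load_arm []
load_arm [([0.5634, -0.2017, 0.1391], 0.43)]
large_weight [([0.463, -0.2207, 0.0892], 0.64), ([0.5552, -0.0753, 0.0647], 0.49)]
large_weight []
```

View pics/c2.png

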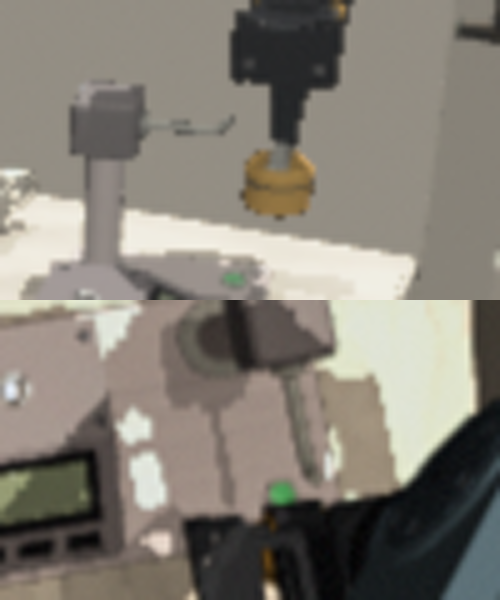

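>>> carry_out:
  moves:
    - {"xyz": [0.006,0.0009,0],"delta_rot": [0,0,0]}
    - {"xyz": [0.006,0.0009,0],"delta_rot": [0,0,0]}
    - {"xyz": [0.006,0.0009,0],"delta_rot": [0,0,0]}
    - {"xyz": [0.006,0.0009,0],"delta_rot": [0,0,0]}
    - {"xyz": [0.006,0.0009,0],"delta_rot": [0,0,0]}
    - {"xyz": [0.005,0.0007,0],"delta_rot": [0,0,0]}
    - {"xyz": [0.004,0.0006,0],"delta_rot": [0,0,0]}
    - {"xyz": [0.004,0.0006,0],"delta_rot": [0,0,0]}
    - {"xyz": [0,0,0],"delta_rot": [0,0,0]}
    - {"xyz": [0,0,0],"delta_rot": [0,0,0]}
    - {"xyz": [0,0,0],"delta_rot": [0,0,0]}

```text
clock: 8.43
position: [0.5063, -0.2133, 0.1481]
ee_rot: [[0.99, 0.139, -0.0], [0.139, -0.99, 0.0], [-0.0, -0.0, -1.0]]
force: [0.1, 0.7, -4.8]
width: 0.0333
gripper_force: 40.0
```

>>> carry_out:
  moves:
    - {"xyz": [0.003,0.0004,0],"delta_rot": [0,0,0]}
    - {"xyz": [0.003,0.0004,0],"delta_rot": [0,0,0]}
    - {"xyz": [0.003,0.0004,0],"delta_rot": [0,0,0]}
    - {"xyz": [0.003,0.0004,0],"delta_rot": [0,0,0]}
    - {"xyz": [0,0,0],"delta_rot": [0,0,0]}
    - {"xyz": [0,0,0],"delta_rot": [0,0,0]}

```text
clock: 8.93
position: [0.5187, -0.2117, 0.1482]
ee_rot: [[0.99, 0.14, -0.0], [0.14, -0.99, -0.0], [-0.0, 0.0, -1.0]]
force: [0.8, 0.8, -5.2]
width: 0.0333
gripper_force: 40.0
```

```bash
python3 - <<'E'
from h import *
s=robot.read_state(); print(np.round(s['position'],4),np.round(s['force'],2),np.round(s['torque'],2))
p=robot.snapshot('side')
cv2.imwrite('pics/c3.png',cv2.resize(p['pixels'][115:180,350:430,::-1],(640,520),interpolation=cv2.INTER_CUBIC))
E
```

```text
[ 0.5187 -0.2117  0.1482] [ 0.77  0.81 -5.23] [-0.02  0.01  0.02]
```

View pics/c3.png

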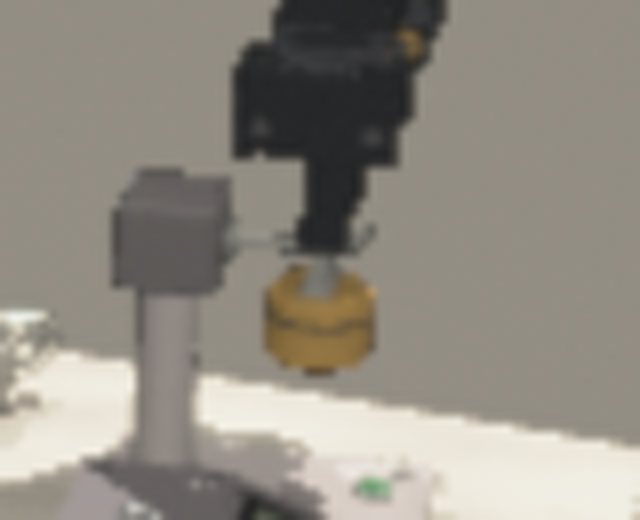

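>>> carry_out:
  moves:
    - {"xyz": [0.005,0.0007,0],"delta_rot": [0,0,0]}
    - {"xyz": [0.005,0.0007,0],"delta_rot": [0,0,0]}
    - {"xyz": [0.005,0.0007,0],"delta_rot": [0,0,0]}
    - {"xyz": [0,0,-0.004],"delta_rot": [0,0,0]}
    - {"xyz": [0,0,-0.003],"delta_rot": [0,0,0]}
    - {"xyz": [0,0,-0.002],"delta_rot": [0,0,0]}
    - {"xyz": [0,0,-0.0015],"delta_rot": [0,0,0]}
    - {"xyz": [0,0,-0.0015],"delta_rot": [0,0,0]}
    - {"xyz": [0,0,-0.001],"delta_rot": [0,0,0]}
    - {"xyz": [0,0,0],"delta_rot": [0,0,0]}
    - {"xyz": [0,0,0],"delta_rot": [0,0,0]}

```text
clock: 9.9
position: [0.5335, -0.2097, 0.1356]
ee_rot: [[0.99, 0.139, 0.0], [0.139, -0.99, -0.0], [0.0, 0.0, -1.0]]
force: [-0.9, 0.6, -0.6]
width: 0.0333
gripper_force: 40.0
```

>>> carry_out:
  moves:
    - {"xyz": [0,0,-0.0005],"delta_rot": [0,0,0]}
    - {"xyz": [0,0,0],"delta_rot": [0,0,0]}
    - {"xyz": [0,0,0],"delta_rot": [0,0,0]}
    - {"xyz": [0,0,0],"delta_rot": [0,0,0]}
    - {"xyz": [0,0,0],"delta_rot": [0,0,0]}
    - {"xyz": [0,0,0],"delta_rot": [0,0,0]}
  fingers: 0

```text
clock: 10.4
position: [0.5337, -0.2098, 0.1349]
ee_rot: [[0.99, 0.139, 0.0], [0.139, -0.99, -0.0], [0.0, 0.0, -1.0]]
force: [-0.6, 0.8, 0.5]
width: 0.0713
gripper_force: 0.0
```

>>> carry_out:
  moves:
    - {"xyz": [0,0,0.01],"delta_rot": [0,0,0]}
    - {"xyz": [0,0,0.015],"delta_rot": [0,0,0]}
    - {"xyz": [0,0,0.02],"delta_rot": [0,0,0]}
    - {"xyz": [0,0,0.03],"delta_rot": [0,0,0]}
    - {"xyz": [0,0,0.03],"delta_rot": [0,0,0]}
    - {"xyz": [0,0,0.03],"delta_rot": [0,0,0]}
    - {"xyz": [0,0,0],"delta_rot": [0,0,0]}

```text
clock: 10.98
position: [0.5363, -0.2114, 0.2779]
ee_rot: [[0.99, 0.139, 0.01], [0.14, -0.99, -0.007], [0.009, 0.008, -1.0]]
force: [0.4, 0.8, 1.2]
width: 0.0884
gripper_force: 0.0
```

```bash
python3 - <<'E'
from h import *
s=robot.read_state(); print(np.round(s['position'],4),np.round(s['force'],2),s['clock'],np.round(s['qpos'],2))
p=robot.snapshot('side'); t=robot.snapshot('top')
for k in ['large_weight_eye','skewer','port','skewer_tip','tool_block']:
  for q in (p,t): print(k,[(np.round(r['xyz'],4).tolist(),round(r['score'],2)) for r in robot.spot_point(k,q)[:2]])
a=cv2.resize(p['pixels'][115:185,350:420,::-1],(400,400),interpolation=cv2.INTER_CUBIC)
b=cv2.resize(t['pixels'][215:255,200:240,::-1],(400,400),interpolation=cv2.INTER_NEAREST)
cv2.imwrite('pics/c4.png',np.hstack([a,b]))
E
```

```text
[ 0.5363 -0.2114  0.2779] [0.44 0.76 1.15] 10.9833 [-0.58  0.15  1.57  0.    1.42  0.85]
large_weight_eye [([0.5374, -0.2127, 0.1306], 0.52), ([0.5631, -0.2046, 0.1377], 0.25)]
large_weight_eye [([0.5357, -0.2116, 0.1286], 0.39)]
skewer [([0.5294, 0.4007, 0.1037], 0.52)]
skewer [([0.5292, 0.4023, 0.1076], 0.6)]
port [([0.5554, -0.0767, 0.0638], 0.73)]
port [([0.5578, -0.0746, 0.0649], 0.86), ([0.5301, 0.4034, 0.1046], 0.47)]
skewer_tip [([0.5328, -0.2108, 0.0773], 0.21)]
skewer_tip []
tool_block [([0.5141, 0.3612, 0.0281], 0.86)]
tool_block [([0.5096, 0.3626, 0.0262], 0.87), ([0.5294, 0.3991, 0.1096], 0.46)]
```

View pics/c4.png

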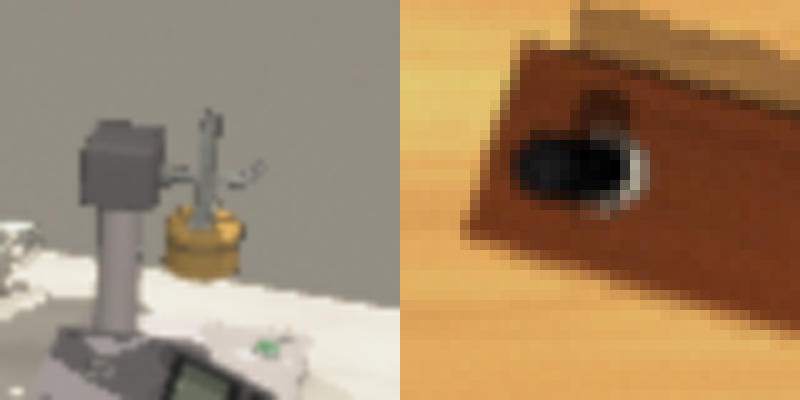

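>>> carry_out:
  moves:
    - {"xyz": [0,0.02,0],"delta_rot": [0,0,0]}
    - {"xyz": [-0.001,0.035,0],"delta_rot": [0,0,0]}
    - {"xyz": [-0.001,0.04,0],"delta_rot": [0,0,0]}
    - {"xyz": [-0.001,0.04,0],"delta_rot": [0,0,0]}
    - {"xyz": [-0.001,0.04,0],"delta_rot": [0,0,0]}
    - {"xyz": [-0.001,0.04,0],"delta_rot": [0,0,0]}
    - {"xyz": [0,0.04,0],"delta_rot": [0,0,0]}
    - {"xyz": [0,0.04,0],"delta_rot": [0,0,0]}
    - {"xyz": [0,0.04,0],"delta_rot": [0,0,0]}
    - {"xyz": [0,0.04,0],"delta_rot": [0,0,0]}
    - {"xyz": [0,0.04,0],"delta_rot": [0,0,0]}
    - {"xyz": [0,0.04,0],"delta_rot": [0,0,0]}

```text
clock: 12.58
position: [0.5282, 0.2474, 0.2698]
ee_rot: [[0.99, 0.139, 0.0], [0.139, -0.99, 0.0], [0.0, -0.0, -1.0]]
force: [0.9, -0.4, 0.2]
width: 0.0884
gripper_force: 0.0
```

>>> carry_out:
  moves:
    - {"xyz": [0,0.04,0],"delta_rot": [0,0,0]}
    - {"xyz": [0,0.04,0],"delta_rot": [0,0,0]}
    - {"xyz": [0,0.03,0],"delta_rot": [0,0,0]}
    - {"xyz": [0,0.02,0],"delta_rot": [0,0,0]}
    - {"xyz": [0,0.015,0],"delta_rot": [0,0,0]}
    - {"xyz": [0,0.012,0],"delta_rot": [0,0,0]}
    - {"xyz": [0,0,-0.02],"delta_rot": [0,0,0]}
    - {"xyz": [0,0,-0.03],"delta_rot": [0,0,0]}
    - {"xyz": [0,0,0],"delta_rot": [0,0,0]}

```text
clock: 13.33
position: [0.5258, 0.4009, 0.2134]
ee_rot: [[0.99, 0.139, -0.009], [0.139, -0.99, -0.004], [-0.009, 0.003, -1.0]]
force: [-1.7, -0.4, -1.3]
width: 0.0882
gripper_force: 0.0
```

>>> carry_out:
  moves:
    - {"xyz": [0,0,-0.03],"delta_rot": [0,0,0]}
    - {"xyz": [0,0,-0.03],"delta_rot": [0,0,0]}
    - {"xyz": [0,0,-0.02],"delta_rot": [0,0,0]}
    - {"xyz": [0,0,-0.008],"delta_rot": [0,0,0]}
    - {"xyz": [0,0,0],"delta_rot": [0,0,0]}
    - {"xyz": [0,0,0],"delta_rot": [0,0,0]}

```text
clock: 13.83
position: [0.5292, 0.4024, 0.1329]
ee_rot: [[0.99, 0.139, 0.001], [0.139, -0.99, 0.0], [0.001, -0.0, -1.0]]
force: [-0.1, 0.2, 0.2]
width: 0.088
gripper_force: 0.0
```

>>> carry_out:
  moves:
    - {"xyz": [0,0,0],"delta_rot": [0,0,0]}
    - {"xyz": [0,0,0],"delta_rot": [0,0,0]}
    - {"xyz": [0,0,0],"delta_rot": [0,0,0]}
    - {"xyz": [0,0,0],"delta_rot": [0,0,0]}
    - {"xyz": [0,0,0],"delta_rot": [0,0,0]}
    - {"xyz": [0,0,0],"delta_rot": [0,0,0]}
    - {"xyz": [0,0,0],"delta_rot": [0,0,0]}
    - {"xyz": [0,0,0],"delta_rot": [0,0,0]}
    - {"xyz": [0,0,0],"delta_rot": [0,0,0]}
    - {"xyz": [0,0,0],"delta_rot": [0,0,0]}
    - {"xyz": [0,0,0],"delta_rot": [0,0,0]}
    - {"xyz": [0,0,0],"delta_rot": [0,0,0]}
  fingers: 1
  force: 4

```text
clock: 14.83
position: [0.5285, 0.4023, 0.1316]
ee_rot: [[0.99, 0.139, -0.0], [0.139, -0.99, -0.0], [-0.0, 0.0, -1.0]]
force: [0.8, -0.3, -0.1]
width: 0.0176
gripper_force: 4.0
```

>>> carry_out:
  moves:
    - {"xyz": [0,0,0],"delta_rot": [0,0,0]}
    - {"xyz": [0,0,0],"delta_rot": [0,0,0]}
    - {"xyz": [0,0,0],"delta_rot": [0,0,0]}
    - {"xyz": [0,0,0],"delta_rot": [0,0,0]}
    - {"xyz": [0,0,0],"delta_rot": [0,0,7]}
    - {"xyz": [0,0,0],"delta_rot": [0,0,7]}
    - {"xyz": [0,0,0],"delta_rot": [0,0,7]}
    - {"xyz": [0,0,0],"delta_rot": [0,0,7]}
    - {"xyz": [0,0,0],"delta_rot": [0,0,7]}
    - {"xyz": [0,0,0],"delta_rot": [0,0,7]}
    - {"xyz": [0,0,0],"delta_rot": [0,0,7]}
    - {"xyz": [0,0,0],"delta_rot": [0,0,7]}
  fingers: 0.4

```text
clock: 15.83
position: [0.5286, 0.4024, 0.1318]
ee_rot: [[0.433, 0.901, 0.0], [0.901, -0.433, 0.0], [0.0, 0.0, -1.0]]
force: [-0.8, 0.5, 0.4]
width: 0.0529
gripper_force: 0.0
```

>>> carry_out:
  moves:
    - {"xyz": [0,0,0],"delta_rot": [0,0,7]}
    - {"xyz": [0,0,0],"delta_rot": [0,0,7]}
    - {"xyz": [0,0,0],"delta_rot": [0,0,7]}
    - {"xyz": [0,0,0],"delta_rot": [0,0,7]}
    - {"xyz": [0,0,0],"delta_rot": [0,0,6]}
    - {"xyz": [0,0,0],"delta_rot": [0,0,0]}
    - {"xyz": [0,0,0],"delta_rot": [0,0,0]}

```text
clock: 16.42
position: [0.5285, 0.4023, 0.1317]
ee_rot: [[-0.136, 0.991, 0.0], [0.991, 0.136, 0.0], [0.0, 0.0, -1.0]]
force: [0.9, 0.2, -0.4]
width: 0.0531
gripper_force: 0.0
```

>>> carry_out:
  moves:
    - {"xyz": [0,0,0],"delta_rot": [0,0,0]}
    - {"xyz": [0,0,0],"delta_rot": [0,0,0]}
    - {"xyz": [0,0,0],"delta_rot": [0,0,0]}
    - {"xyz": [0,0,0],"delta_rot": [0,0,0]}
    - {"xyz": [0,0,0],"delta_rot": [0,0,0]}
    - {"xyz": [0,0,0],"delta_rot": [0,0,0]}
    - {"xyz": [0,0,0],"delta_rot": [0,0,0]}
    - {"xyz": [0,0,0],"delta_rot": [0,0,0]}
    - {"xyz": [0,0,0],"delta_rot": [0,0,0]}
  fingers: 1
  force: 40

```text
clock: 17.17
position: [0.5285, 0.4023, 0.1316]
ee_rot: [[-0.139, 0.99, -0.0], [0.99, 0.139, -0.0], [-0.0, -0.0, -1.0]]
force: [-0.2, -0.0, -0.3]
width: 0.0168
gripper_force: 39.9
```

>>> carry_out:
  moves:
    - {"xyz": [0,0,0.01],"delta_rot": [0,0,0]}
    - {"xyz": [0,0,0.02],"delta_rot": [0,0,0]}
    - {"xyz": [0,0,0.03],"delta_rot": [0,0,0]}
    - {"xyz": [0,0,0.03],"delta_rot": [0,0,0]}
    - {"xyz": [0,0,0.03],"delta_rot": [0,0,0]}
    - {"xyz": [0,0,0.02],"delta_rot": [0,0,0]}
    - {"xyz": [0,-0.01,0],"delta_rot": [0,0,0]}
    - {"xyz": [0.002,-0.025,0],"delta_rot": [0,0,0]}
    - {"xyz": [0.002,-0.035,0],"delta_rot": [0,0,0]}
    - {"xyz": [0.003,-0.04,0],"delta_rot": [0,0,0]}
    - {"xyz": [0.003,-0.04,0],"delta_rot": [0,0,0]}
    - {"xyz": [0.003,-0.04,0],"delta_rot": [0,0,0]}

```text
clock: 18.17
position: [0.5404, 0.2102, 0.2704]
ee_rot: [[-0.14, 0.99, -0.002], [0.99, 0.14, -0.001], [-0.0, -0.002, -1.0]]
force: [0.6, -0.7, -0.9]
width: 0.017
gripper_force: 39.9
```

>>> carry_out:
  moves:
    - {"xyz": [0.003,-0.04,0],"delta_rot": [0,0,0]}
    - {"xyz": [0.003,-0.04,0],"delta_rot": [0,0,0]}
    - {"xyz": [0.003,-0.04,0],"delta_rot": [0,0,0]}
    - {"xyz": [0.003,-0.04,0],"delta_rot": [0,0,0]}
    - {"xyz": [0.0035,-0.04,0],"delta_rot": [0,0,0]}
    - {"xyz": [0,-0.035,0],"delta_rot": [0,0,0]}
    - {"xyz": [0,-0.03,0],"delta_rot": [0,0,0]}
    - {"xyz": [0,-0.0213,0],"delta_rot": [0,0,0]}
    - {"xyz": [0,0,-0.03],"delta_rot": [0,0,0]}
    - {"xyz": [0,0,-0.03],"delta_rot": [0,0,0]}
    - {"xyz": [0,0,-0.03],"delta_rot": [0,0,0]}
    - {"xyz": [0,0,0],"delta_rot": [0,0,0]}

```text
clock: 19.17
position: [0.5519, -0.0731, 0.1744]
ee_rot: [[-0.138, 0.99, -0.012], [0.99, 0.138, 0.004], [0.006, -0.011, -1.0]]
force: [-1.6, 0.7, -1.6]
width: 0.0169
gripper_force: 39.9
```

>>> carry_out:
  moves:
    - {"xyz": [0,0,0],"delta_rot": [0,0,0]}
    - {"xyz": [0,0,0],"delta_rot": [0,0,0]}

```text
clock: 19.33
position: [0.5574, -0.0743, 0.1829]
ee_rot: [[-0.139, 0.99, 0.001], [0.99, 0.139, -0.0], [-0.0, 0.001, -1.0]]
force: [-0.5, -0.0, -0.3]
width: 0.0165
gripper_force: 39.9
```

```bash
python3 - <<'E'
from h import *
s=robot.read_state(); print(np.round(s['position'],4),np.round(s['force'],2),s['clock'])
p=robot.snapshot('side'); t=robot.snapshot('top')
for k in ['skewer_tip','port','large_weight_eye']:
  for q in (p,t): print(k,[(np.round(r['xyz'],4).tolist(),round(r['score'],2)) for r in robot.spot_point(k,q)[:2]])
x,y,z=s['position']
print(proj(p,[x,y,z-.0956]),proj(p,[.557,-.074,.066]),proj(t,[x,y,z-.0956]),proj(t,[.557,-.074,.066]))
a=cv2.resize(p['pixels'][140:200,340:400,::-1],(400,400),interpolation=cv2.INTER_CUBIC)
b=cv2.resize(t['pixels'][190:250,370:430,::-1],(400,400),interpolation=cv2.INTER_CUBIC)
cv2.imwrite('pics/c5.png',np.hstack([a,b]))
E
```

```text
[ 0.5574 -0.0743  0.1829] [-0.54 -0.02 -0.29] 19.3333
skewer_tip []
skewer_tip []
port [([0.5559, -0.0748, 0.0646], 0.86), ([0.5141, 0.3629, 0.0294], 0.58)]
port [([0.5552, -0.0717, 0.0648], 0.78)]
large_weight_eye [([0.5372, -0.2107, 0.1343], 0.49)]
large_weight_eye []
[367.30987887 174.09914802] [367.13299219 179.76715101] [394.19885266 217.16314375] [392.84935106 217.68409081]
```

View pics/c5.png

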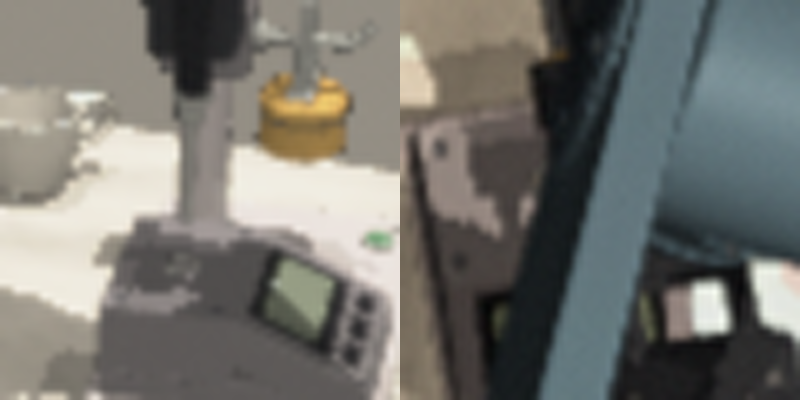

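```bash
python3 - <<'E'
from h import *
s=robot.read_state(); x,y,z=s['position']
p=robot.snapshot('side')
for d in (0,-.0256,-.0376,-.0956): q=proj(p,[x,y,z+d]); print(d,q,(q-[340,140])*400/60)
print([(np.round(r['xyz'],4).tolist(),round(r['score'],2)) for r in robot.spot_point('skewer',p)[:3]])
a=cv2.resize(p['pixels'][135:195,345:390,::-1],(450,600),interpolation=cv2.INTER_NEAREST)
b=cv2.resize(p['pixels'][215:290,295:345,::-1],(300,450),interpolation=cv2.INTER_CUBIC)
cv2.imwrite('pics/c6.png',np.hstack([a,np.vstack([b,np.zeros((150,300,3),np.uint8)])]))
E
```

```text
0 [368.51481   147.9539831] [190.09873335  53.02655398]
-0.0256 [368.17793513 155.16772233] [187.85290089 101.11814885]
-0.0376 [368.0220986  158.50475995] [186.81399068 123.36506631]
-0.0956 [367.28693649 174.24730479] [181.91290996 228.31536525]
[([0.5605, -0.076, 0.1524], 0.57), ([0.5296, -0.1412, -0.0014], 0.18)]
```

View pics/c6.png

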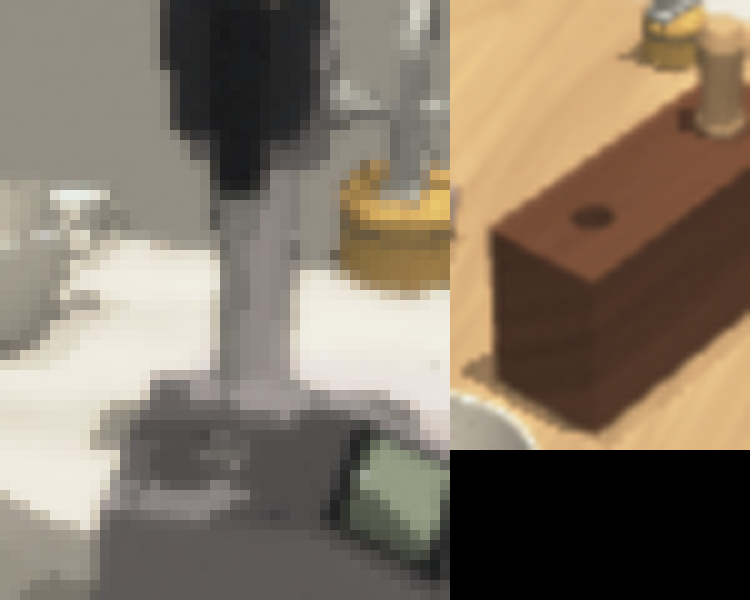

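>>> carry_out:
  moves:
    - {"xyz": [-0.0005,0,-0.006],"delta_rot": [0,0,0]}
    - {"xyz": [0,0,-0.006],"delta_rot": [0,0,0]}
    - {"xyz": [0,0,-0.004],"delta_rot": [0,0,0]}
    - {"xyz": [0,0,-0.002],"delta_rot": [0,0,0]}
    - {"xyz": [0,0,-0.0015],"delta_rot": [0,0,0]}
    - {"xyz": [0,0,-0.0015],"delta_rot": [0,0,0]}
    - {"xyz": [0,0,-0.0015],"delta_rot": [0,0,0]}
    - {"xyz": [0,0,-0.0015],"delta_rot": [0,0,0]}
    - {"xyz": [0,0,-0.0015],"delta_rot": [0,0,0]}
    - {"xyz": [0,0,-0.0015],"delta_rot": [0,0,0]}
    - {"xyz": [0,0,0],"delta_rot": [0,0,0]}
    - {"xyz": [0,0,0],"delta_rot": [0,0,0]}

```text
clock: 20.83
position: [0.5565, -0.074, 0.1547]
ee_rot: [[-0.139, 0.99, -0.0], [0.99, 0.139, 0.0], [0.0, -0.0, -1.0]]
force: [0.3, -0.4, -1.1]
width: 0.0167
gripper_force: 39.9
```

>>> carry_out:
  moves:
    - {"xyz": [0,0,-0.0015],"delta_rot": [0,0,0]}
    - {"xyz": [0,0,-0.0015],"delta_rot": [0,0,0]}
    - {"xyz": [0,0,-0.0015],"delta_rot": [0,0,0]}
    - {"xyz": [0,0,-0.0015],"delta_rot": [0,0,0]}
    - {"xyz": [0,0,-0.0015],"delta_rot": [0,0,0]}
    - {"xyz": [0,0,-0.0015],"delta_rot": [0,0,0]}
    - {"xyz": [0,0,-0.001],"delta_rot": [0,0,0]}
    - {"xyz": [0,0,-0.001],"delta_rot": [0,0,0]}
    - {"xyz": [0,0,-0.001],"delta_rot": [0,0,0]}
    - {"xyz": [0,0,0],"delta_rot": [0,0,0]}
    - {"xyz": [0,0,0],"delta_rot": [0,0,0]}

```text
clock: 21.75
position: [0.5567, -0.074, 0.143]
ee_rot: [[-0.139, 0.99, 0.0], [0.99, 0.139, -0.0], [-0.0, 0.0, -1.0]]
force: [-0.6, -0.0, 3.6]
width: 0.0169
gripper_force: 39.9
```

>>> carry_out:
  moves:
    - {"xyz": [0,0,-0.001],"delta_rot": [0,0,0]}
    - {"xyz": [0,0,-0.001],"delta_rot": [0,0,0]}
    - {"xyz": [0,0,-0.0005],"delta_rot": [0,0,0]}
    - {"xyz": [0,0,0],"delta_rot": [0,0,0]}
    - {"xyz": [0,0,0],"delta_rot": [0,0,0]}
    - {"xyz": [0,0,0],"delta_rot": [0,0,0]}

```text
clock: 22.25
position: [0.557, -0.0742, 0.1411]
ee_rot: [[-0.139, 0.99, 0.001], [0.99, 0.139, -0.001], [-0.001, 0.001, -1.0]]
force: [-1.8, 0.9, 7.6]
width: 0.0169
gripper_force: 39.9
```

>>> carry_out:
  moves:
    - {"xyz": [0,0,0],"delta_rot": [0,0,0]}
    - {"xyz": [0,0,0],"delta_rot": [0,0,0]}
    - {"xyz": [0,0,0],"delta_rot": [0,0,0]}
    - {"xyz": [0,0,0],"delta_rot": [0,0,0]}
    - {"xyz": [0,0,0],"delta_rot": [0,0,0]}
    - {"xyz": [0,0,0],"delta_rot": [0,0,0]}
    - {"xyz": [0,0,0],"delta_rot": [0,0,0]}
    - {"xyz": [0,0,0],"delta_rot": [0,0,0]}
    - {"xyz": [0,0,0],"delta_rot": [0,0,0]}
    - {"xyz": [0,0,0],"delta_rot": [0,0,0]}
    - {"xyz": [0,0,0],"delta_rot": [0,0,0]}
    - {"xyz": [0,0,0],"delta_rot": [0,0,0]}

```text
clock: 23.25
position: [0.557, -0.0742, 0.1411]
ee_rot: [[-0.139, 0.99, 0.001], [0.99, 0.139, -0.0], [-0.001, 0.001, -1.0]]
force: [-2.4, 0.8, 7.1]
width: 0.017
gripper_force: 39.9
```

>>> carry_out:
  moves:
    - {"xyz": [0,0,0],"delta_rot": [0,0,0]}
    - {"xyz": [0,0,0],"delta_rot": [0,0,0]}
    - {"xyz": [0,0,0],"delta_rot": [0,0,0]}
    - {"xyz": [0,0,0],"delta_rot": [0,0,0]}
    - {"xyz": [0,0,0],"delta_rot": [0,0,0]}
    - {"xyz": [0,0,0],"delta_rot": [0,0,0]}
    - {"xyz": [0,0,0],"delta_rot": [0,0,0]}
    - {"xyz": [0,0,0],"delta_rot": [0,0,0]}
    - {"xyz": [0,0,0],"delta_rot": [0,0,0]}
    - {"xyz": [0,0,0],"delta_rot": [0,0,0]}
    - {"xyz": [0,0,0],"delta_rot": [0,0,0]}
    - {"xyz": [0,0,0],"delta_rot": [0,0,0]}

```text
clock: 24.25
position: [0.557, -0.0742, 0.1411]
ee_rot: [[-0.139, 0.99, 0.001], [0.99, 0.139, -0.0], [-0.001, 0.001, -1.0]]
force: [-2.3, -0.4, 8.2]
width: 0.0166
gripper_force: 39.9
```

>>> carry_out:
  moves:
    - {"xyz": [0,0,0],"delta_rot": [0,0,0]}
    - {"xyz": [0,0,0],"delta_rot": [0,0,0]}
    - {"xyz": [0,0,0],"delta_rot": [0,0,0]}
    - {"xyz": [0,0,0],"delta_rot": [0,0,0]}
    - {"xyz": [0,0,0],"delta_rot": [0,0,0]}
    - {"xyz": [0,0,0],"delta_rot": [0,0,0]}
    - {"xyz": [0,0,0],"delta_rot": [0,0,0]}
    - {"xyz": [0,0,0],"delta_rot": [0,0,0]}

```text
clock: 24.92
position: [0.557, -0.0742, 0.1411]
ee_rot: [[-0.139, 0.99, 0.001], [0.99, 0.139, -0.0], [-0.001, 0.001, -1.0]]
force: [-2.6, 0.9, 7.6]
width: 0.0167
gripper_force: 39.9
```

```bash
python3 - <<'E'
from h import *
p=robot.snapshot('side')
cv2.imwrite('pics/c7.png',cv2.resize(p['pixels'][110:210,320:440,::-1],(720,600),interpolation=cv2.INTER_CUBIC))
E
```

```text
(no output)
```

View pics/c7.png

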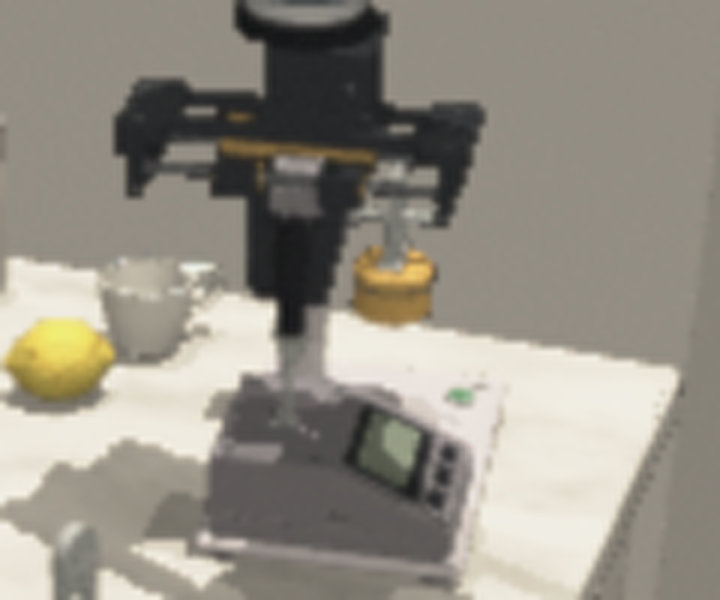

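```bash
python3 -c "
from workcell import robot
print(robot.hand_in())"
```

```text
the job is handed in; nothing more can be done
None
```

I handed the job in at about 25 s, but no verdict came back: the larger weight hangs free on the hook, and the skewer, still gripped, has pressed the button through the port since about 22 s. The push is about 8 N, more than the 5 N needed for full travel.

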